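# Discharge a microwave oven's high-voltage capacitor

## Task

The oven's high-voltage capacitor lying on the bench may still be charged: take it by its can, stand it upright on its foot with the terminals up, and let go of it. Then take the long screwdriver by its handle, lay its bare metal shaft level across the capacitor's two terminals so that it touches both at once, press only lightly, and finish while holding it there, still in the grip. Keep the gripper's fingers off the terminals and the metal shaft, never press hard on the terminals, and leave the other things on the bench where they are.

Things in the scene. Friction and masses are not known exactly. Their poses are not given: they have to be found in the camera images.
- capacitor: Flat oval aluminium can, 92 mm long, 54 wide, 34 thick (rounded sides, radius 17), about 0.28 kg, loose; starts lying on a broad side. Origin: centre of that underside. x: from foot to terminal end; y: across its width; z: across its thickness, up while lying. The can spans x -46..46, y -27..27, z 0..34 mm. Standing, x points up and the terminals end 108 mm above the bench.
- cap_foot (a point): Centre of the capacitor's flat foot (the end face away from the terminals, 54 x 34 mm, on which it stands), at x -46, y 0, z 17 mm of the capacitor.
- terminal_a: First terminal, fixed on the can's end: black insulator, 17 mm across, 6.5 high, with two parallel steel tabs, each 8 mm wide (along the capacitor's z), 1.6 thick, 6 apart along y, ending 16 mm above the can's end. Origin: middle of the tabs' free ends, at x 62, y 13, z 17 mm of the capacitor; axes as the capacitor's.
- terminal_b: Second terminal, alike, at x 62, y -13, z 17 mm of the capacitor: the two are 26 mm apart.
- driver: Long flat-blade screwdriver, loose, about 0.11 kg, lying on the bench. Black rounded-square handle, 26 x 26 mm, 100 long. Origin: on the underside below the handle's forward part, near the balance point; x towards the blade, z up as it lies. Handle from x -85 to 15 mm; its axis and the shaft's are 13 mm above the underside.
- shaft: The screwdriver's bare steel shaft, 6 mm in diameter, in line with the handle. Origin: on its axis, at x 60, z 13 mm of the driver; axes as the driver's. Round up to 53 mm ahead of this origin, then a flat blade 7.5 mm wide up to 67 mm ahead; a rubber collar covers the first 12 mm next to the handle.
- pliers: Bystander: combination pliers with red grips, about 180 mm long, 13 mm high, lying. Origin: under the pivot; x towards the jaws.
- cutters: Bystander: side cutters with blue grips, about 160 mm long, 13 mm high, lying. Origin: under the pivot; x towards the jaws.
- stubby: Bystander: short stubby screwdriver, black handle 32 mm across and 70 mm long, 30 mm shaft. Origin: underside, 25 mm behind the handle's front; x towards the blade.
- multimeter: Bystander: multimeter lying face up, 180 x 88 x 46 mm. Origin: centre of its underside; x along its length.
- magnetron: Bystander: magnetron, finned steel block 105 x 80 x 55 mm with a filter box on its x side and a round antenna up to 95 mm high. Origin: centre of its underside.
- fanwheel: Bystander: grey plastic fan wheel, 118 mm across, 28 mm high. Origin: centre of its underside.

How it is judged:
By the outcome, as a careful person would: the job done as asked, in the order asked, and still so for the second after the job is handed in, while the arm keeps its last pose, push and grip.
It also fails if it takes over 58 s, if anything falls off the work surface, if the arm or the gripper's body presses on something with over 40 N, if the wrist force passes 120 N, or if a joint passes its speed limit or range.

## Robot

A 6-joint arm with a two-finger parallel gripper is mounted at the origin on the work surface. World frame = base frame: x ahead of the robot, y to its left, z up, the work surface at z = 0. Lengths are in mm, angles in rad, forces in N, time in s.
With the tool pointing down it reaches from about 250 to 800 mm from the base axis. Payload 8.5 kg.
Tool frame: the origin (TCP) lies on the centre line of the jaws, within the pads' length; the fingertips stand 19 mm ahead of it and the grasp point (between the pads) is the TCP; z points along the fingers, y is the line along which they close (so a half turn about z gives the same grasp; the last joint's range is limited). The gripper opens to 85 mm and grips with 20 to 120 N. Pads are 22 mm wide; open, the fingers measure 114 mm over their backs; the gripper's body (76 mm by 85 mm) begins 54 mm behind the grasp point. The pads swing forward as they close: fully open they stand 13 mm farther back than shut.
Start: joints at [1.121, 0.238, -0.013, 1.319, 0, 1.571], TCP at [228.242, 472.743, 250.276] pointing down, gripper open.
Joint ranges: [-2.66, 2.66], [-1.03, 1.9], [-1.14, 1.46], [-1.82, 2.27], [-1.45, 1.34], [-3.14, 3.14]. Speed limits (rad/s): [2.22, 2.22, 2.79, 3.14, 3.14, 3.14].

## Interface

Orientations are given as a 3x3 rotation matrix whose columns are the frame's x, y, z axes.
In Python, from plant import ctrl, viewer, job gives the robot as it stands.
- The arm moves only by the tool send_rows, never from a script. Its argument "steps" is one flat list of numbers, 7 for each row, row after row: the turn, a rotation vector about the tool's x, y, z in degrees, then the shift along the tool's x, y, z in cm, then the opening, from 0 (shut) to 1 (fully open). In form: [ax, ay, az, tx, ty, tz, jaw, ax, ay, az, tx, ty, tz, jaw, ...]. A call has 1 to 8 rows; each row shifts and turns the commanded pose from where the row before left it, along the tool's axes as they then stand; what a row does not reach is not made up. A row lasts 1/10 s, in which the tool goes at most 50 mm and 8.59 degrees, less where a joint would pass 70% of its speed; a pose out of reach is approached as far as the arm can. A call with a gripper value outside its range is refused whole. The fingers move at their own pace and stop on an object; "force" is the grip in N (left out, the last holds). Time passes only in rows, so rows that do not move let the fingers close. It gives the time, the measured TCP pose, the force, the opening and the grip force at its end, in the units of the state.
- ctrl.sense(): the state, without advancing time (a new reading comes with each control period).
- viewer.capture(name): name is "side" or "top"; returns the picture (400x640x3 uint8, blue, green, red); there is no depth.
- viewer.camera_info(name): a dict with "K" (3x3 intrinsics, pixels), "distortion" ([k1, k2, p1, p2, k3] as OpenCV has them; the pictures are not rectified), "xyz" and "orientation" of the camera in the world. Camera axes: x right, y down, z forward; pixel columns grow to the right and rows downward; lengths in mm; the calibration is good to about 2 mm. A picture is of the moment at which its call begins. camera_info takes no time and is no camera call.
- job.sign_off(): hands the job in; it is judged then, once.
The state is a dict: "time": time; "q": joint angles; "joint_velocities": joint speeds; "tau": joint torques, N m; "eef_pos": TCP position; "ee_rot": TCP orientation; "contact_force": force on the tool from outside, world axes, zero at the start; "torque": the same for the moment, N m; "gripper_width": opening from 0.0 (shut) to 1.0 (fully open); "finger_force": force on a finger pad.
Only numpy, scipy, OpenCV 4.12 (cv2) and the standard library are available. Lean on these libraries where they do the work, as an engineer would, in place of code of your own. Each camera call takes 0.05 s, during which the arm holds its last target. There are 200 camera calls.

## Working session

There is one attempt and no reset: what is moved stays moved. The work goes in short steps, Python scripts to look and compute and a tool call to move; the robot and the scene stay as the last step left them, time stands still between calls to the robot, and variables do not carry over. Pictures are saved under pics/ and viewed, at most 10 in all, crops included, and the job is handed in when it is done.

Besides the shell and the picture viewer there is one more tool, called after ">>>" as name(argument=value, ...) on one line, values as JSON. send_rows: Moves the arm, as the interface text tells. Its arguments: {"type":"object","properties":{"steps":{"type":"array","items":{"type":"number"}},"force":{"type":"number"}},"required":["steps"]}

```bash
mkdir -p pics
python3 - <<'E'
from plant import ctrl, viewer, job
import cv2
s=ctrl.sense(); print(s)
for n in("top","side"):
    cv2.imwrite(f"pics/{n}0.png",viewer.capture(n)); print(viewer.camera_info(n))
E
ls
```

```text
{'time': 0.0, 'q': array([ 1.12101323e+00,  2.38802554e-01, -1.42638842e-02,  1.31919583e+00,
        5.59895764e-06,  1.57079324e+00]), 'joint_velocities': array([-0.00072708,  0.00143167,  0.00114742, -0.001171  , -0.00070155,
       -0.00025359]), 'tau': array([ 3.46666282e-03, -5.38784015e+01,  3.46435905e+01,  1.81432423e-02,
        2.36831793e-04, -7.14892593e-06]), 'eef_pos': array([228.0831389 , 472.43330288, 249.66243299]), 'ee_rot': array([[-9.00542766e-01,  4.34766964e-01, -6.42391766e-04],
       [ 4.34767439e-01,  9.00541802e-01, -1.31771089e-03],
       [ 5.60347679e-06, -1.46594603e-03, -9.99998925e-01]]), 'contact_force': array([ 1.05210986, -0.98985781, -0.72593574]), 'torque': array([ 0.00623204, -0.04183081, -0.01762791]), 'finger_force': 0.0, 'gripper_width': 1.003987492395415}
{'K': array([[487.18806163,   0.        , 310.67885627],
       [  0.        , 487.18806163, 204.03077542],
       [  0.        ,   0.        ,   1.        ]]), 'distortion': array([-0.00666006,  0.        ,  0.        ,  0.        ,  0.        ]), 'xyz': array([ 470.85613637,  -21.42851103, 1358.62465405]), 'orientation': array([[ 0.02591437, -0.99469492,  0.09955129],
       [-0.99963268, -0.02499429,  0.0104785 ],
       [-0.0079347 , -0.09978627, -0.99497726]])}
{'K': array([[456.11780037,   0.        , 321.64512779],
       [  0.        , 456.11780037, 198.43116104],
       [  0.        ,   0.        ,   1.        ]]), 'distortion': array([-0.06601103,  0.        ,  0.        ,  0.        ,  0.        ]), 'xyz': array([  63.71103587, -701.67048648,  994.43654942]), 'orientation': array([[ 0.77108565, -0.47594361,  0.42297116],
       [-0.63666191, -0.56649145,  0.52321033],
       [-0.00940907, -0.67272961, -0.73982859]])}
pics
```

View pics/top0.png

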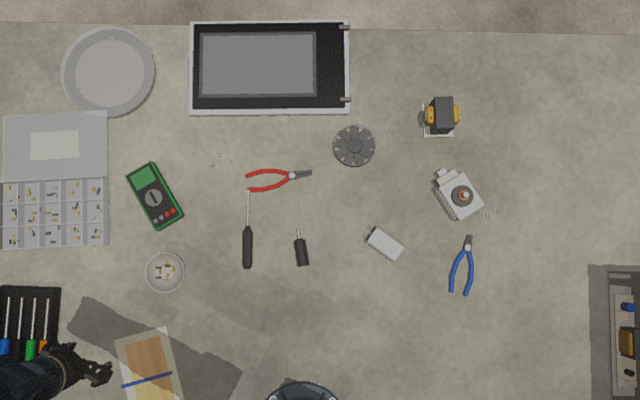

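View pics/side0.png

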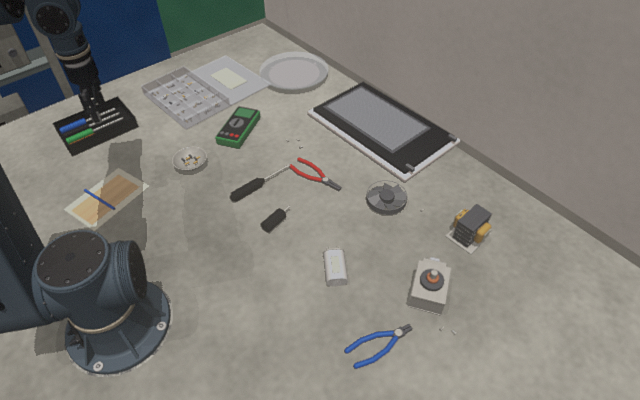

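Top view: the capacitor is at about (385,243) with its terminals at the upper-left end near (369,232). The driver handle runs (247,268) to (247,227), its shaft goes up to (248,191), and the tip is close to the pliers' grip.

```bash
python3 - <<'E'
import cv2,numpy as np
a=cv2.imread("pics/top0.png")
c1=cv2.resize(a[215:270,355:415],None,fx=8,fy=8,interpolation=cv2.INTER_CUBIC)
c2=cv2.resize(a[185:275,225:270],None,fx=6,fy=6,interpolation=cv2.INTER_CUBIC)
o=np.zeros((540,780,3),np.uint8); o[:440,:480]=c1; o[:540,500:770]=c2
cv2.imwrite("pics/crop1.png",o)
E
cat > h.py <<'E'
import numpy as np,cv2
from plant import ctrl,viewer,job
def ray(n,uv):
    c=viewer.camera_info(n); p=cv2.undistortPoints(np.array([[uv]],float),c["K"],c["distortion"])[0,0]
    return np.array(c["xyz"]),np.array(c["orientation"])@np.array([p[0],p[1],1])
def at(n,uv,z):
    o,d=ray(n,uv); return o+d*(z-o[2])/d[2]
def proj(n,P):
    c=viewer.camera_info(n); R=np.array(c["orientation"]); q=R.T@(np.array(P,float)-c["xyz"])
    return cv2.projectPoints(q[None],np.zeros(3),np.zeros(3),c["K"],c["distortion"])[0].ravel()
E
```

```text
(no output)
```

View pics/crop1.png

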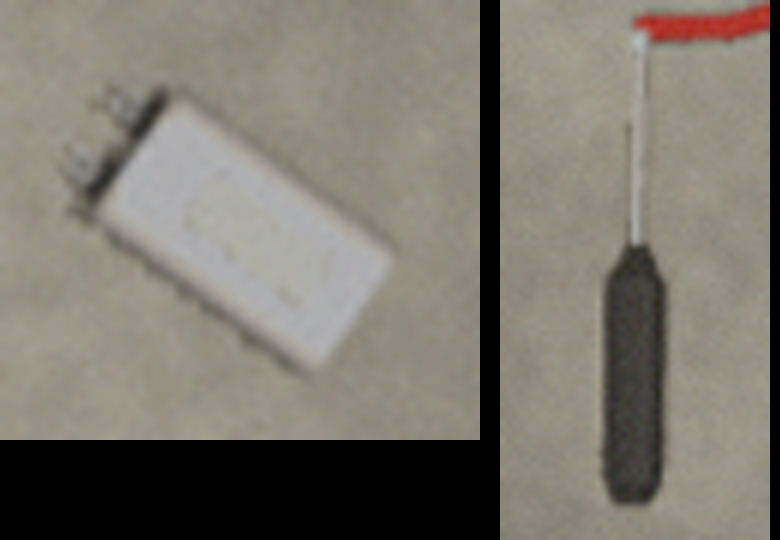

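Crop: the can's terminal-end corners are at (170,95) and (97,210), foot-end corners at (395,258) and (318,370), and terminals at (124,108) and (82,165). The driver tip is at (140,32) in its panel, the handle's front at (137,245) and its end at (132,505). The blade tip sits right beside or above the pliers' red grip.

Run:
```python
from h import *
f=lambda x,y,ox,oy,s:(ox+(x+.5)/s-.5,oy+(y+.5)/s-.5)
C=[at("top",f(x,y,355,215,8),22)[:2] for x,y in[(170,95),(97,210),(395,258),(318,370)]]
t=(C[0]+C[1])/2; b=(C[2]+C[3])/2; d=t-b
print(np.round(C,1),"center",(t+b)/2,"len",np.linalg.norm(d),"yaw",np.degrees(np.arctan2(d[1],d[0])),"w",np.linalg.norm(C[0]-C[1]),np.linalg.norm(C[2]-C[3]))
for x,y in[(124,108),(82,165)]: print("term",at("top",f(x,y,355,215,8),17))
D=[at("top",f(x,y,225,185,6),13)[:2] for x,y in[(140,32),(137,245),(132,505),(134,380)]]
e=D[0]-D[2];e/=np.linalg.norm(e)
print(np.round(D,1),"yaw",np.degrees(np.arctan2(e[1],e[0])),"L",np.linalg.norm(D[0]-D[2]), "origin from tail",D[2]+85*e,"from tip",D[0]-127*e)
```

```text
[[ 547.3 -187.5]
 [ 507.4 -163.1]
 [ 493.6 -264.9]
 [ 455.  -239. ]] center [ 500.84254494 -213.63270624] len 93.23212580591618 yaw 55.32049928861688 w 46.83332527975302 46.52907067485076
term [ 542.75718089 -172.38384796   17.        ]
term [ 522.80978935 -158.24386884   17.        ]
[[640.6 168.7]
 [541.6 166.2]
 [422.7 163.9]
 [479.6 165.2]] yaw 1.2546704490235951 L 217.94940284529866 origin from tail [507.70273267 165.74065974] from tip [513.65070912 165.87093013]
```

>>> send_rows(steps=[0,0,0,-3.5,-2.8,0,1,0,0,0,-3.5,-2.8,0,1,0,0,0,-3.5,-2.8,0,1,0,0,0,-3.5,-2.8,0,1,0,0,0,-3.5,-2.8,0,1,0,0,0,-3.5,-2.8,0,1,0,0,0,-3.5,-2.8,0,1,0,0,0,-3.5,-2.8,0,1])

```text
time: 0.9
eef_pos: [383.3, 147.5, 250.3]
ee_rot: [[-0.901, 0.435, 0.0], [0.435, 0.901, -0.0], [-0.0, -0.0, -1.0]]
contact_force: [-0.6, 0.2, -0.1]
gripper_width: 1.002
finger_force: 0.0
```

>>> send_rows(steps=[0,0,0,-3.5,-2.8,0,1,0,0,0,-3.5,-2.8,0,1,0,0,0,-3.5,-2.8,0,1,0,0,0,-3.5,-2.8,0,1,0,0,0,-3.5,-2.8,0,1,0,0,0,-3.5,-2.8,0,1,0,0,0,-3.5,-2.8,0,1,0,0,0,-3.5,-2.8,0,1])

```text
time: 1.7
eef_pos: [538.1, -176.1, 250.0]
ee_rot: [[-0.9, 0.435, -0.0], [0.435, 0.9, 0.0], [0.0, -0.0, -1.0]]
contact_force: [0.8, 0.8, 0.8]
gripper_width: 0.997
finger_force: 0.0
```

>>> send_rows(steps=[0,0,-8.1,0,0,0,1,0,0,-8.1,0,0,0,1,0,0,-8.1,0,0,0,1,0,0,-8.1,0,0,0,1,0,0,-8.1,0,0,0,1])

```text
time: 2.2
eef_pos: [537.6, -174.2, 249.9]
ee_rot: [[-0.966, -0.26, -0.001], [-0.26, 0.966, 0.0], [0.001, 0.0, -1.0]]
contact_force: [-0.5, -0.2, 0.8]
gripper_width: 0.999
finger_force: 0.0
```

```bash
cat >> h.py <<'E'
from scipy.spatial.transform import Rotation as Ro
def Rz(x,z):
    "tool matrix from z axis and approx x axis"
    z=np.array(z,float);z/=np.linalg.norm(z);x=np.array(x,float);x-=z*(x@z);x/=np.linalg.norm(x)
    return np.c_[x,np.cross(z,x),z]
def go(R,p):
    s=ctrl.sense();R0=s["ee_rot"]
    print("turn deg",np.round(np.degrees(Ro.from_matrix(R0.T@R).as_rotvec()),1),"shift cm, axes now",np.round(R0.T@(np.array(p)-s["eef_pos"])/10,2),"axes after",np.round(R.T@(np.array(p)-s["eef_pos"])/10,2))
def st():
    s=ctrl.sense();print(round(s["time"],2),"q",np.round(s["q"],2),"p",np.round(s["eef_pos"],1),"F",np.round(s["contact_force"],1),"grip",round(s["gripper_width"],3),round(s["finger_force"],1));print(np.round(s["ee_rot"],3))
E
python3 -c "
from h import *
st()
a=np.radians(55.5);h=np.array([np.cos(a),np.sin(a),0]);t=np.radians(25)
z=-h*np.sin(t)+[0,0,-np.cos(t)];p=np.array([501,-214,26])+8*h
go(Rz(-h,z),p-100*z)"
```

```text
2.2 q [-0.31  0.31  0.08  1.35 -0.   -0.58] p [ 537.6 -174.2  249.9] F [-0.5 -0.2  0.8] grip 0.999 0.0
[[-0.966 -0.26  -0.001]
 [-0.26   0.966  0.   ]
 [ 0.001  0.    -1.   ]]
turn deg [  8.9  23.9 -39.8] shift cm, axes now [ 0.73  0.36 13.32] axes after [-5.34  0.76 12.21]
```

>>> send_rows(steps=[0,0,-8.1,0,0,0,1,0,0,-8.1,0,0,0,1,0,0,-8.1,0,0,0,1,0,0,-8.1,0,0,0,1,0,0,-8.1,0,0,0,1,0,8.4,0,0,0,0,1,0,8.3,0,0,0,0,1,0,8.3,0,0,0,0,1])

```text
time: 3.0
eef_pos: [537.9, -174.6, 251.4]
ee_rot: [[-0.517, -0.821, -0.242], [-0.742, 0.57, -0.352], [0.427, -0.003, -0.904]]
contact_force: [-0.1, -0.6, -1.4]
gripper_width: 1.002
finger_force: 0.0
```

>>> send_rows(steps=[0,0,0,-2.5,0.4,3,1,0,0,0,-2.5,0.3,3,1,0,0,0,0,0,3,1,0,0,0,0,0,3,1,0,0,0,0,0,0,1])

```text
time: 3.5
eef_pos: [526.1, -174.9, 117.2]
ee_rot: [[-0.515, -0.821, -0.247], [-0.744, 0.571, -0.346], [0.425, 0.006, -0.905]]
contact_force: [-0.2, 0.2, 0.5]
gripper_width: 1.002
finger_force: 0.0
```

```bash
python3 -c "
from h import *
st()
a=np.radians(55.5);h=np.array([np.cos(a),np.sin(a),0]);t=np.radians(25)
z=-h*np.sin(t)+[0,0,-np.cos(t)];p=np.array([501,-214,26])+8*h
go(Rz(-h,z),p)
A=viewer.capture('side')[140:300,260:420];B=viewer.capture('top')[190:290,330:430]
o=np.hstack([cv2.resize(A,(400,400),interpolation=2),cv2.resize(B,(400,400),interpolation=2)])
cv2.imwrite('pics/p2.png',o)"
```

```text
3.5 q [-0.13  0.51 -0.03  1.25 -0.38 -1.05] p [ 526.1 -174.9  117.2] F [-0.2  0.2  0.5] grip 1.002 0.0
[[-0.515 -0.821 -0.247]
 [-0.744  0.571 -0.346]
 [ 0.425  0.006 -0.905]]
turn deg [ 0.5 -0.2 -0.1] shift cm, axes now [-0.4  -0.22  9.89] axes after [-0.37 -0.15  9.89]
```

View pics/p2.png

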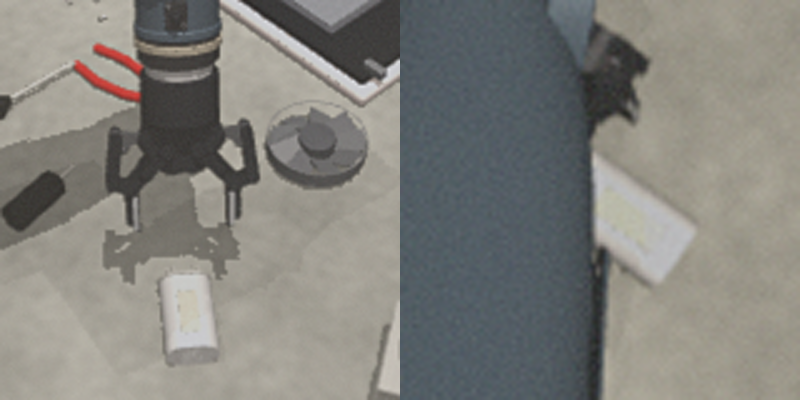

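The gripper is lined up with the can in the side view: fingers at (132,215) and (235,205), can at (188,315) between them. Next I descend.

>>> send_rows(steps=[0,0,0,-0.2,-0.1,3,1,0,0,0,-0.2,-0.1,3,1,0,0,0,0,0,2,1,0,0,0,0,0,1,1,0,0,0,0,0,0.6,1,0,0,0,0,0,0.2,1,0,0,0,0,0,0,1])

```text
time: 4.3
eef_pos: [509.8, -206.8, 30.7]
ee_rot: [[-0.517, -0.821, -0.24], [-0.744, 0.57, -0.347], [0.422, -0.001, -0.907]]
contact_force: [-0.4, -1.0, -0.2]
gripper_width: 1.001
finger_force: 0.0
```

>>> send_rows(steps=[0,0,0,0,0,0,0.8,0,0,0,0,0,0,0.6,0,0,0,0,0,0,0.4,0,0,0,0,0,0,0.4,0,0,0,0,0,0,0.3,0,0,0,0,0,0,0.3], force=50)

```text
time: 4.9
eef_pos: [509.4, -206.6, 30.8]
ee_rot: [[-0.517, -0.822, -0.24], [-0.745, 0.57, -0.347], [0.422, -0.001, -0.906]]
contact_force: [-1.1, 3.0, 6.6]
gripper_width: 0.604
finger_force: 51.1
```

Opening reads about 51 mm against a 54 mm can width, with an upward push. The pads are catching the rounded side too high, so I'll reopen, go lower and regrip.

>>> send_rows(steps=[0,0,0,0,0,0,0.8,0,0,0,0,0,0,0.8,0,0,0,-0.3,0,0.4,0.8,0,0,0,0,0,0.35,0.8,0,0,0,0,0,0,0.8])

```text
time: 5.4
eef_pos: [508.2, -207.2, 21.1]
ee_rot: [[-0.516, -0.821, -0.242], [-0.744, 0.57, -0.347], [0.423, 0.001, -0.906]]
contact_force: [0.1, -0.3, 0.2]
gripper_width: 0.802
finger_force: 0.0
```

>>> send_rows(steps=[0,0,0,0,0,0,0.6,0,0,0,0,0,0,0.5,0,0,0,0,0,0,0.3,0,0,0,0,0,0,0.3,0,0,0,0,0,0,0.3], force=50)

```text
time: 5.9
eef_pos: [508.8, -207.2, 22.0]
ee_rot: [[-0.517, -0.821, -0.241], [-0.744, 0.57, -0.347], [0.423, -0.0, -0.906]]
contact_force: [-0.1, 1.4, 1.4]
gripper_width: 0.613
finger_force: 52.5
```

>>> send_rows(steps=[0,0,0,0.2,0,-0.45,0.3,0,0,0,0.42,0,-0.9,0.3,0,0,0,0.8,0,-1.8,0.3,0,0,0,1.3,0,-2.7,0.3,0,0,0,1.3,0,-2.7,0.3,0,0,0,1.0,0,-2.1,0.3,0,0,0,0,0,0,0.3])

```text
time: 6.6
eef_pos: [510.0, -208.0, 143.2]
ee_rot: [[-0.519, -0.821, -0.236], [-0.744, 0.57, -0.348], [0.421, -0.005, -0.907]]
contact_force: [-0.1, -0.7, -2.9]
gripper_width: 0.617
finger_force: 52.8
```

```bash
python3 -c "
from h import *
st()
A=viewer.capture('side')[120:280,240:440]
cv2.imwrite('pics/p3.png',cv2.resize(A,None,fx=3.5,fy=3.5,interpolation=2))"
```

```text
6.6 q [-0.18  0.46 -0.04  1.26 -0.4  -1.11] p [ 510.  -208.   143.2] F [-0.1 -0.7 -2.9] grip 0.617 52.8
[[-0.519 -0.821 -0.236]
 [-0.744  0.57  -0.348]
 [ 0.421 -0.005 -0.907]]
```

View pics/p3.png

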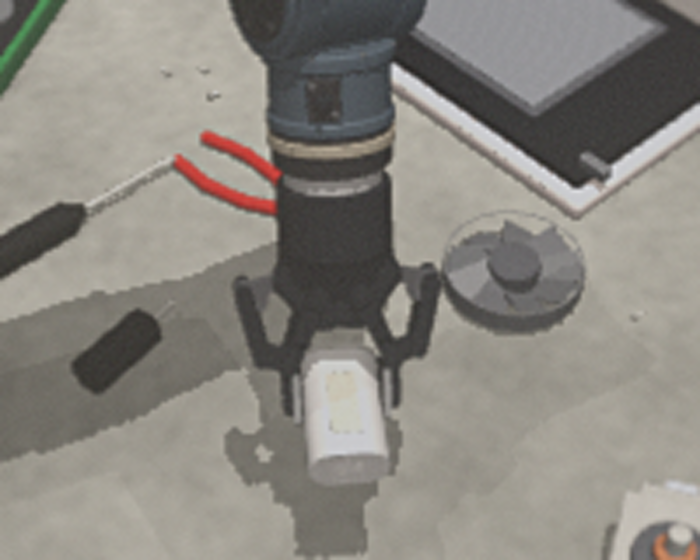

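The can is held level between the fingers (p3, around (345,410)). Now I yaw it towards the radial direction and then tip it upright.

>>> send_rows(steps=[-3.2,0,7,0,0,0,0.3,-3.2,0,7,0,0,0,0.3,-3.2,0,7,0,0,0,0.3,-3.2,0,7,0,0,0,0.3,-3.2,0,7,0,0,0,0.3,-3.2,0,7,0,0,0,0.3,-3.2,0,7,0,0,0,0.3,-3.2,0,7,0,0,0,0.3])

```text
time: 7.45
eef_pos: [508.2, -207.4, 138.0]
ee_rot: [[-0.901, 0.116, -0.419], [0.108, 0.993, 0.043], [0.421, -0.006, -0.907]]
contact_force: [-0.5, 0.0, -3.1]
gripper_width: 0.617
finger_force: 53.1
```

>>> send_rows(steps=[-3.2,0,7,0,0,0,0.3,-3.2,0,7,0,0,0,0.3,0,-8.2,0,0,0,0,0.3,0,-8.2,0,0,0,0,0.3,0,-8.2,0,0,0,0,0.3,0,-8.2,0,0,0,0,0.3,0,0,0,0,0,0,0.3])

```text
time: 8.15
eef_pos: [501.3, -204.8, 136.5]
ee_rot: [[-0.921, 0.37, 0.124], [0.366, 0.929, -0.058], [-0.137, -0.008, -0.991]]
contact_force: [-1.3, 0.4, -2.4]
gripper_width: 0.615
finger_force: 53.1
```

```bash
python3 -c "
from h import *
st()
a=np.radians(-20);h=np.array([np.cos(a),np.sin(a),0]);t=np.radians(25)
z=h*np.cos(t)-[0,0,np.sin(t)]
go(Rz([0,0,-1],z),np.array([480,-170,120])-5*h)"
```

```text
8.15 q [-0.38  0.24 -0.33  0.87 -0.01 -0.01] p [ 501.3 -204.8  136.5] F [-1.3  0.4 -2.4] grip 0.615 53.1
[[-0.921  0.37   0.124]
 [ 0.366  0.929 -0.058]
 [-0.137 -0.008 -0.991]]
turn deg [ -1.4 -57.1  -1.2] shift cm, axes now [3.96 2.44 1.1 ] axes after [ 3.06  2.54 -2.65]
```

>>> send_rows(steps=[0,-8.2,0,0,0,0,0.3,0,-8.2,0,0,0,0,0.3,0,-8.2,0,0,0,0,0.3,0,-8.2,0,0,0,0,0.3,0,-8.2,0,0,0,0,0.3,0,-8.2,0,0,0,0,0.3,0,-7.9,0,0,0,0,0.3,0,0,0,0,0,0,0.3])

```text
time: 8.95
eef_pos: [527.2, -215.4, 144.9]
ee_rot: [[-0.537, 0.37, 0.758], [0.208, 0.929, -0.307], [-0.818, -0.007, -0.575]]
contact_force: [-0.0, 0.6, -3.2]
gripper_width: 0.613
finger_force: 53.2
```

```bash
python3 -c "
from h import *
st()
a=np.radians(-21);h=np.array([np.cos(a),np.sin(a),0]);t=np.radians(25)
z=h*np.cos(t)-[0,0,np.sin(t)]
go(Rz([0,0,-1],z),np.array([480,-170,80])-5*h)
A=viewer.capture('side')[120:300,230:430];B=viewer.capture('top')[160:320,300:460]
o=np.hstack([cv2.resize(A,(500,450),interpolation=2),cv2.resize(B,(300,300),interpolation=2).repeat(1,0)[:300] if 0 else cv2.copyMakeBorder(cv2.resize(B,(300,300)),0,150,0,0,0)])
cv2.imwrite('pics/p4.png',o)"
```

```text
8.95 q [-0.39  0.14 -1.13 -0.66  0.   -0.01] p [ 527.2 -215.4  144.9] F [-0.   0.6 -3.2] grip 0.613 53.2
[[-0.537  0.37   0.758]
 [ 0.208  0.929 -0.307]
 [-0.818 -0.007 -0.575]]
turn deg [ -0.8 -10.1  -0. ] shift cm, axes now [ 9.08  2.5  -1.64] axes after [ 8.65  2.54 -3.18]
```

View pics/p4.png

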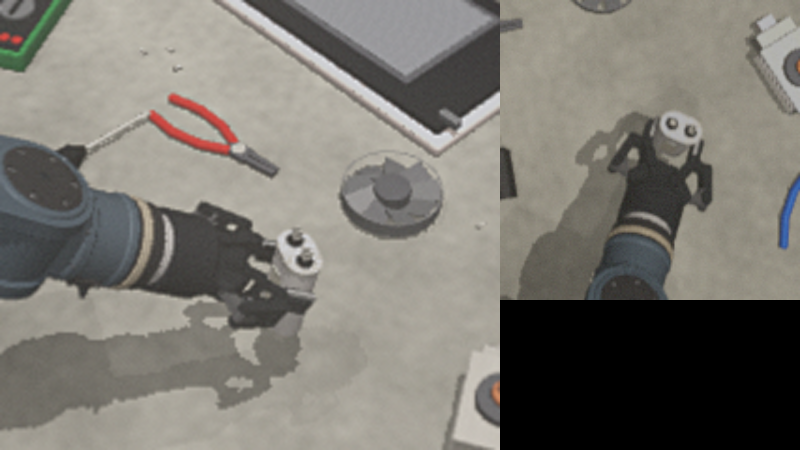

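In p4 the terminals point up, near (297,245) in the left panel and (680,127) in the right, but joint 3 is at its limit with 10° of tilt left. I'll move outward and down, then finish the tilt.

```bash
python3 -c "
from h import *
a=np.radians(-21.9);h=np.array([np.cos(a),np.sin(a),0]);t=np.radians(25)
z=h*np.cos(t)-[0,0,np.sin(t)]
go(Rz([0,0,-1],z),np.array([555,-222,90]))"
```

```text
turn deg [ -0.1 -10.6   0.4] shift cm, axes now [2.56 0.45 5.55] axes after [3.54 0.42 4.98]
```

>>> send_rows(steps=[0,0,0,0.7,0.1,1.4,0.3,0,0,0,0.6,0.1,1.4,0.3,0,0,0,0.6,0.1,1.4,0.3,0,0,0,0.6,0.1,1.4,0.3,0,-3.6,0,0,0,0,0.3,0,-3.5,0,0,0,0,0.3,0,-3.5,0,0,0,0,0.3,0,0,0,0,0,0,0.3])

```text
time: 9.85
eef_pos: [600.7, -240.7, 115.0]
ee_rot: [[-0.432, 0.37, 0.822], [0.166, 0.929, -0.331], [-0.886, -0.007, -0.463]]
contact_force: [0.2, -0.3, -3.0]
gripper_width: 0.612
finger_force: 53.2
```

```bash
python3 -c "
from h import *
st()
a=np.radians(-21.9);h=np.array([np.cos(a),np.sin(a),0]);t=np.radians(25)
z=h*np.cos(t)-[0,0,np.sin(t)]
go(Rz([0,0,-1],z),np.array([555,-222,62]))"
```

```text
9.85 q [-0.38  0.46 -1.14 -1.11 -0.   -0.01] p [ 600.7 -240.7  115. ] F [ 0.2 -0.3 -3. ] grip 0.612 53.2
[[-0.432  0.37   0.822]
 [ 0.166  0.929 -0.331]
 [-0.886 -0.007 -0.463]]
turn deg [-0.  -2.6  0.4] shift cm, axes now [ 6.99  0.08 -1.92] axes after [ 6.89  0.03 -2.24]
```

```bash
python3 -c "
from h import *
a=np.radians(-21.7);h=np.array([np.cos(a),np.sin(a),0]);t=np.radians(25)
z=h*np.cos(t)-[0,0,np.sin(t)]
go(Rz([0,0,-1],z),np.array([602,-241.5,70]))
for uv in[(354,146),(460,195),(445,176),(302,174)]: print(at('top',uv,30))"
```

```text
turn deg [-0.2 -2.6  0.4] shift cm, axes now [3.92 0.   2.22] axes after [ 4.02 -0.03  2.04]
[ 768.44788382 -123.31782426   30.        ]
[ 638.94103706 -415.96688505   30.        ]
[ 690.58329195 -374.99814561   30.        ]
[686.41370312  18.65437941  30.        ]
```

>>> send_rows(steps=[0,0,0,1,0,0.6,0.3,0,0,0,1,0,0.6,0.3,0,0,0,1,0,0.5,0.3,0,-1.3,0.2,0.5,0,0.3,0.3,0,-1.3,0.2,0.4,0,0.2,0.3,0,0,0,0,0,0,0.3])

```text
time: 10.45
eef_pos: [619.6, -248.6, 75.8]
ee_rot: [[-0.408, 0.373, 0.833], [0.163, 0.928, -0.335], [-0.898, -0.001, -0.44]]
contact_force: [0.8, 0.4, -3.7]
gripper_width: 0.611
finger_force: 53.3
```

```bash
python3 -c "
from h import *
st()
a=np.radians(-21.7);h=np.array([np.cos(a),np.sin(a),0]);t=np.radians(25)
z=h*np.cos(t)-[0,0,np.sin(t)]
p=ctrl.sense()['eef_pos'];p[2]=60
go(Rz([0,0,-1],z),p)"
```

```text
10.45 q [-0.38  0.63 -1.14 -1.32 -0.   -0.  ] p [ 619.6 -248.6   75.8] F [ 0.8  0.4 -3.7] grip 0.611 53.3
[[-0.408  0.373  0.833]
 [ 0.163  0.928 -0.335]
 [-0.898 -0.001 -0.44 ]]
turn deg [-0.2 -1.1 -0. ] shift cm, axes now [1.42 0.   0.69] axes after [1.43 0.   0.67]
```

>>> send_rows(steps=[0,0,0,-0.4,0,0.8,0.3,0,0,0,-0.4,0,0.8,0.3,0,0,0,-0.3,0,0.7,0.3,0,-1.2,0,0.4,0,0.2,0.3,0,0,0,0.4,0,0.2,0.3,0,0,0,0.4,0,0.2,0.3,0,0,0,0,0,0,0.3])

```text
time: 11.15
eef_pos: [643.4, -258.1, 63.5]
ee_rot: [[-0.388, 0.373, 0.843], [0.155, 0.928, -0.339], [-0.909, -0.001, -0.418]]
contact_force: [-0.6, -0.3, -2.1]
gripper_width: 0.611
finger_force: 53.3
```

```bash
python3 -c "
from h import *
st()
A=viewer.capture('side')[150:290,280:440];B=viewer.capture('top')[150:250,320:440]
cv2.imwrite('pics/p5.png',np.hstack([cv2.resize(A,(480,420),interpolation=2),cv2.copyMakeBorder(cv2.resize(B,(300,250),interpolation=2),0,170,0,0,0)]))"
```

```text
11.15 q [-0.38  0.7  -1.09 -1.36 -0.   -0.  ] p [ 643.4 -258.1   63.5] F [-0.6 -0.3 -2.1] grip 0.611 53.3
[[-0.388  0.373  0.843]
 [ 0.155  0.928 -0.339]
 [-0.909 -0.001 -0.418]]
```

View pics/p5.png

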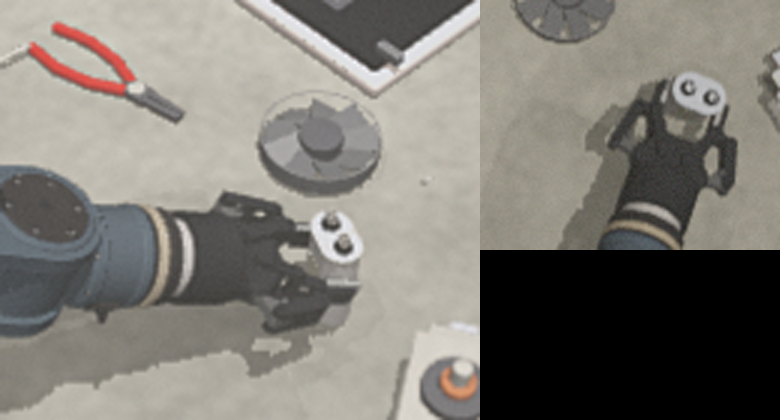

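The can is upright with both terminals up, at (331,220) and (344,245) in p5. I lower it slowly until the foot touches.

>>> send_rows(steps=[0,0,0,0.18,0,0.08,0.3,0,0,0,0.18,0,0.08,0.3,0,0,0,0.09,0,0.04,0.3,0,0,0,0,0,0,0.3])

```text
time: 11.65
eef_pos: [643.4, -258.1, 59.4]
ee_rot: [[-0.387, 0.373, 0.844], [0.155, 0.928, -0.339], [-0.909, -0.001, -0.416]]
contact_force: [-0.3, 0.1, -2.6]
gripper_width: 0.609
finger_force: 53.3
```

>>> send_rows(steps=[0,0,0,0.09,0,0.04,0.3,0,0,0,0,0,0,0.3])

```text
time: 11.85
eef_pos: [643.4, -258.1, 58.5]
ee_rot: [[-0.387, 0.373, 0.844], [0.155, 0.928, -0.339], [-0.909, -0.001, -0.416]]
contact_force: [-0.5, 0.5, -1.7]
gripper_width: 0.614
finger_force: 53.3
```

>>> send_rows(steps=[0,0,0,0.09,0,0.04,0.3,0,0,0,0,0,0,0.3])

```text
time: 12.05
eef_pos: [643.4, -258.2, 57.6]
ee_rot: [[-0.386, 0.373, 0.844], [0.155, 0.928, -0.339], [-0.909, -0.001, -0.416]]
contact_force: [0.0, -0.5, -2.1]
gripper_width: 0.614
finger_force: 53.3
```

>>> send_rows(steps=[0,0,0,0.09,0,0.04,0.3,0,0,0,0,0,0,0.3])

```text
time: 12.25
eef_pos: [643.7, -258.2, 57.0]
ee_rot: [[-0.386, 0.373, 0.844], [0.154, 0.928, -0.339], [-0.91, -0.001, -0.415]]
contact_force: [-0.2, -0.0, -0.4]
gripper_width: 0.617
finger_force: 53.3
```

>>> send_rows(steps=[0,0,0,0.05,0,0.02,0.3,0,0,0,0,0,0,0.3])

```text
time: 12.45
eef_pos: [643.8, -258.3, 56.9]
ee_rot: [[-0.385, 0.373, 0.844], [0.154, 0.928, -0.34], [-0.91, -0.001, -0.415]]
contact_force: [-0.1, 0.3, 3.8]
gripper_width: 0.611
finger_force: 53.4
```

>>> send_rows(steps=[0,0,0,0.05,0,0.02,0.3,0,0,0,0,0,0,0.3])

```text
time: 12.65
eef_pos: [644.0, -258.3, 56.9]
ee_rot: [[-0.384, 0.373, 0.845], [0.154, 0.928, -0.34], [-0.91, -0.001, -0.414]]
contact_force: [-1.4, 0.9, 7.1]
gripper_width: 0.616
finger_force: 53.9
```

>>> send_rows(steps=[0,0,0,0,0,0,0.66,0,0,0,0,0,0,0.7,0,0,0,0,0,0,0.8,0,0,0,0,0,0,0.9,0,0,0,0,0,0,1,0,0,0,0,0,-0.5,1,0,0,0,0,0,-1,1,0,0,0,0,0,-1.5,1])

```text
time: 13.45
eef_pos: [624.6, -250.6, 69.2]
ee_rot: [[-0.392, 0.373, 0.841], [0.157, 0.928, -0.338], [-0.907, -0.001, -0.422]]
contact_force: [-1.3, 0.3, -2.3]
gripper_width: 1.0
finger_force: 0.0
```

>>> send_rows(steps=[0,0,0,0,0,-2.5,1,0,0,0,0,0,-3,1,0,0,0,-1,0,-3,1,0,0,0,-3,0,-2,1,0,0,0,-4,0,-1,1,0,0,0,-4,0,0,1,0,0,0,-4,0,0,1])

```text
time: 14.15
eef_pos: [633.4, -253.9, 279.0]
ee_rot: [[-0.421, 0.373, 0.827], [0.168, 0.928, -0.333], [-0.892, -0.001, -0.453]]
contact_force: [0.9, -0.2, -1.4]
gripper_width: 0.999
finger_force: 0.0
```

```bash
python3 -c "
from h import *
st()
A=viewer.capture('side');B=viewer.capture('top')
cv2.imwrite('pics/sideR.png',A);cv2.imwrite('pics/topR.png',B)
A=A[190:270,330:430];B=B[150:230,340:440]
cv2.imwrite('pics/p6.png',np.hstack([cv2.resize(A,(400,320),interpolation=2),cv2.resize(B,(400,320),interpolation=2)]))"
```

```text
14.15 q [-0.38  0.06 -0.84 -0.43 -0.    0.  ] p [ 633.4 -253.9  279. ] F [ 0.9 -0.2 -1.4] grip 0.999 0.0
[[-0.421  0.373  0.827]
 [ 0.168  0.928 -0.333]
 [-0.892 -0.001 -0.453]]
```

View pics/p6.png

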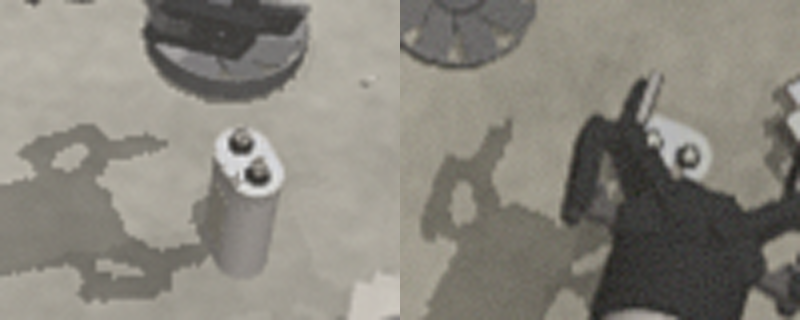

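The capacitor stands freely, with terminals at (241,141) and (258,172) in the p6 left panel. Next is the driver.

```bash
python3 -c "
from h import *
go(Rz([-np.cos(np.radians(22)),np.sin(np.radians(22)),0],[0,0,-1]),np.array([540,-100,250]))
"
```

```text
turn deg [ 0.  63.7  0.1] shift cm, axes now [  9.73  10.8  -11.7 ] axes after [14.81 10.77  3.55]
```

>>> send_rows(steps=[0,0,0,0,3,-2,1,0,8,0,0,4,0,1,0,8,0,0,4,0,1,0,8,0,0,4,0,1,0,8,0,0,3,0,1,0,8,0,1,3,0,1,0,8,0,2,3,0,1,0,8,0,2,3,0,1])

```text
time: 15.05
eef_pos: [669.3, -15.7, 258.3]
ee_rot: [[-0.898, 0.372, 0.235], [0.362, 0.928, -0.088], [-0.25, 0.006, -0.968]]
contact_force: [1.2, -0.6, -0.9]
gripper_width: 1.001
finger_force: 0.0
```

>>> send_rows(steps=[0,7.8,0,2,3,0,1,0,0,-7.8,0,2,0,1,0,0,-7.8,0,2,0,1,0,0,-7.8,0,2,0,1,0,0,0,0,0,0,1])

```text
time: 15.55
eef_pos: [677.6, 78.1, 251.2]
ee_rot: [[-0.993, -0.03, 0.114], [-0.035, 0.999, -0.039], [-0.112, -0.042, -0.993]]
contact_force: [-0.3, -0.4, -0.2]
gripper_width: 0.997
finger_force: 0.0
```

```bash
python3 -c "
from h import *
st()
a=np.radians(1.25)
go(Rz([-np.cos(a),-np.sin(a),0],[0,0,-1]),np.array([488.5,165.3,100]))
"
```

```text
15.55 q [ 0.14  0.43  0.27  1.3  -0.05  0.1 ] p [677.6  78.1 251.2] F [-0.3 -0.4 -0.2] grip 0.997 0.0
[[-0.993 -0.03   0.114]
 [-0.035  0.999 -0.039]
 [-0.112 -0.042 -0.993]]
turn deg [-2.4  6.5  0.6] shift cm, axes now [20.17  9.93 12.52] axes after [18.72  9.14 15.12]
```

>>> send_rows(steps=[-2.4,6.5,0.6,0,0,0,1,0,0,0,4,2,0,1,0,0,0,4,2,0,1,0,0,0,4,2,2,1,0,0,0,4,2,4,1,0,0,0,2.7,1.1,4,1,0,0,0,0,0,4,1,0,0,0,0,0,0,1])

```text
time: 16.35
eef_pos: [492.2, 159.2, 115.4]
ee_rot: [[-1.0, -0.015, -0.006], [-0.015, 1.0, -0.003], [0.006, -0.003, -1.0]]
contact_force: [-0.7, -0.1, 0.1]
gripper_width: 1.002
finger_force: 0.0
```

```bash
python3 -c "
from h import *
st()
a=np.radians(1.25)
go(Rz([-np.cos(a),-np.sin(a),0],[0,0,-1]),np.array([488.5,165.3,23]))
A=viewer.capture('side');B=viewer.capture('top')
cv2.imwrite('pics/sideS.png',A);cv2.imwrite('pics/topS.png',B)
A1=A[130:220,210:310];A2=A[190:270,330:410];B2=B[160:220,360:420]
f=lambda i,s:cv2.resize(i,s,interpolation=2)
o=np.zeros((590,780,3),np.uint8);o[:360,:400]=f(A1,(400,360));o[:300,400:700]=f(A2,(300,300));o[300:588,400:688]=f(B2,(288,288))
cv2.imwrite('pics/p7.png',o)
"
```

```text
16.35 q [ 0.31  0.31 -0.27  0.99 -0.    0.3 ] p [492.2 159.2 115.4] F [-0.7 -0.1  0.1] grip 1.002 0.0
[[-1.    -0.015 -0.006]
 [-0.015  1.    -0.003]
 [ 0.006 -0.003 -1.   ]]
turn deg [-0.1 -0.4 -0.4] shift cm, axes now [0.3  0.64 9.24] axes after [0.35 0.62 9.24]
```

View pics/p7.png

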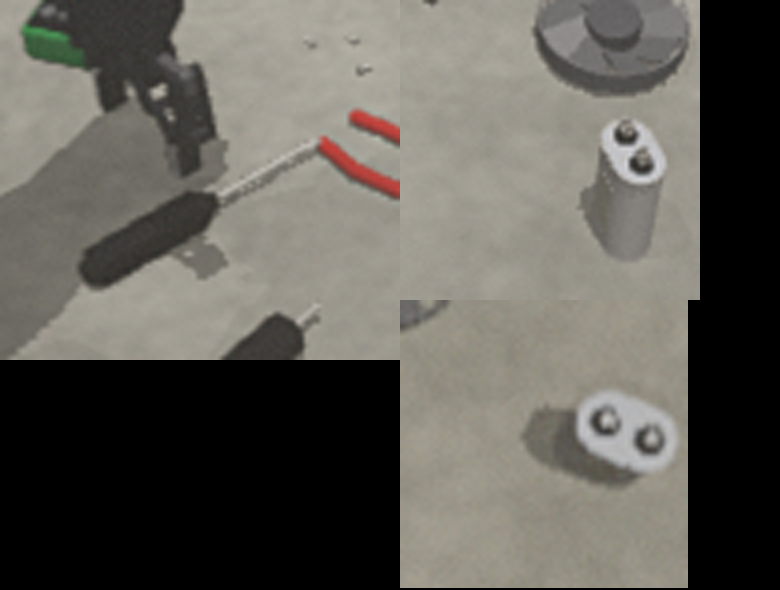

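p7: the driver handle lies from (90,270) to (215,205) and is undisturbed. The capacitor's terminals are at (626,131) and (642,161) in the side panel, and at (604,420) and (650,438) in the top panel.

```bash
python3 -c "
from h import *
T=[(360+204.5/4.8-.5,160+120.5/4.8-.5),(360+250.5/4.8-.5,160+138.5/4.8-.5)]
S=[(330+226.5/3.75-.5,190+131.5/3.75-.5),(330+242.5/3.75-.5,190+161.5/3.75-.5)]
P=[]
for t,s in zip(T,S):
    (o1,d1),(o2,d2)=ray('top',t),ray('side',s)
    k=np.linalg.lstsq(np.c_[d1,-d2],o2-o1,rcond=None)[0]
    print('tri',o1+k[0]*d1,o2+k[1]*d2,'z102',at('top',t,102),at('side',s,102)); P.append(at('top',t,102))
d=P[0]-P[1];print(np.mean(P,0),np.degrees(np.arctan2(d[1],d[0])),np.linalg.norm(d))
print('face',at('top',(360+227.5/4.8-.5,160+132.5/4.8-.5),92))
"
```

```text
tri [ 654.39739801 -245.82352046   94.3878162 ] [ 653.84476632 -245.41136754   94.23443056] z102 [ 653.29226503 -244.47240016  102.        ] [ 648.75399351 -249.3472746   102.        ]
tri [ 645.19066182 -270.98699316   93.96012135] [ 644.07955793 -270.15504987   93.64278639] z102 [ 644.08236125 -269.40046973  102.        ] [ 638.69512487 -274.15848199  102.        ]
[ 648.68731314 -256.93643494  102.        ] 69.72278724238328 26.575006684849196
face [ 648.4492299  -258.82607083   92.        ]
```

>>> send_rows(steps=[0,0,0,0.2,0.3,3,1,0,0,0,0.2,0.3,3,0.8,0,0,0,0,0,2,0.7,0,0,0,0,0,0.8,0.7,0,0,0,0,0,0,0.7])

```text
time: 16.95
eef_pos: [493.6, 166.3, 32.3]
ee_rot: [[-1.0, -0.015, 0.002], [-0.015, 1.0, 0.0], [-0.002, 0.0, -1.0]]
contact_force: [-0.3, -0.5, 0.5]
gripper_width: 0.699
finger_force: 0.0
```

>>> send_rows(steps=[0,0,0,0.4,0,0.4,0.7,0,0,0,0,0,0.3,0.7,0,0,0,0,0,0,0.6,0,0,0,0,0,0,0.4,0,0,0,0,0,0,0.2,0,0,0,0,0,0,0.1,0,0,0,0,0,0,0.1,0,0,0,0,0,0,0.1], force=50)

```text
time: 17.75
eef_pos: [489.0, 166.6, 25.3]
ee_rot: [[-1.0, -0.017, 0.003], [-0.017, 1.0, 0.0], [-0.003, 0.0, -1.0]]
contact_force: [-0.9, -1.2, 5.7]
gripper_width: 0.29
finger_force: 50.0
```

>>> send_rows(steps=[0,0,0,0,0,-0.5,0.1,0,0,0,0,0,-1,0.1,0,0,0,0,0,-2,0.1,0,0,0,0,0,-3,0.1,0,0,0,0,0,-4,0.1,0,0,0,0,0,-4,0.1,0,0,0,0,0,-2.5,0.1,0,0,0,0,0,0,0.1], force=60)

```text
time: 18.55
eef_pos: [490.0, 167.0, 199.0]
ee_rot: [[-1.0, -0.017, 0.008], [-0.017, 1.0, 0.002], [-0.008, 0.002, -1.0]]
contact_force: [0.2, -0.4, -1.1]
gripper_width: 0.291
finger_force: 59.4
```

```bash
python3 -c "
from h import *
st()
A=viewer.capture('side');B=viewer.capture('top')
cv2.imwrite('pics/sideT.png',A)
A1=A[90:220,200:350];B2=B[130:290,220:340]
f=lambda i,s:cv2.resize(i,s,interpolation=2)
o=np.zeros((520,800,3),np.uint8);o[:416,:480]=f(A1,(480,416));o[:400,490:790]=f(B2,(300,400))
cv2.imwrite('pics/p8.png',o)
"
```

```text
18.55 q [ 0.33  0.24 -0.14  1.18 -0.    0.31] p [490. 167. 199.] F [ 0.2 -0.4 -1.1] grip 0.291 59.4
[[-1.    -0.017  0.008]
 [-0.017  1.     0.002]
 [-0.008  0.002 -1.   ]]
```

View pics/p8.png

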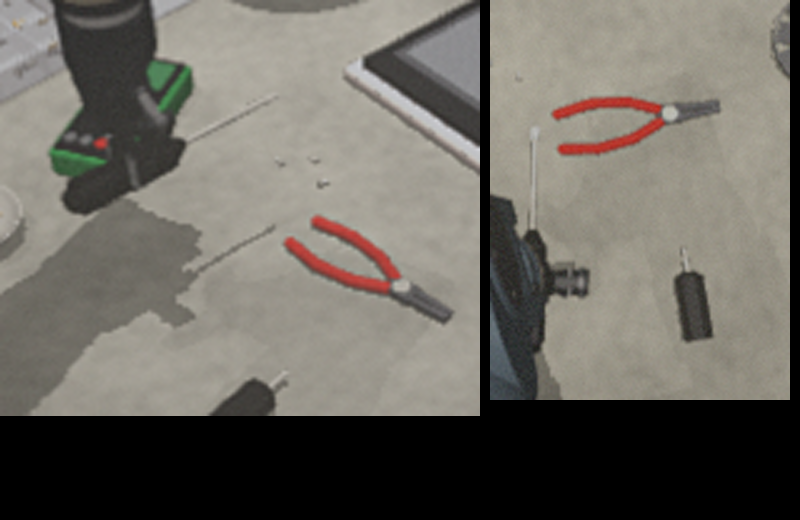

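The driver is held and lifted. Its tip is at (275,96) in the p8 side panel and (535,132) in the top panel, and the shaft base at (188,143) and (533,235). The pliers are unmoved. I check the shaft by triangulation.

```bash
python3 -c "
from h import *
T=[(220+45.5/2.5-.5,130+132.5/2.5-.5),(220+43.5/2.5-.5,130+235.5/2.5-.5)]
S=[(200+275.5/3.2-.5,90+96.5/3.2-.5),(200+188.5/3.2-.5,90+143.5/3.2-.5)]
P=[]
for t,s in zip(T,S):
    (o1,d1),(o2,d2)=ray('top',t),ray('side',s)
    k=np.linalg.lstsq(np.c_[d1,-d2],o2-o1,rcond=None)[0]
    print('tri',o1+k[0]*d1,o2+k[1]*d2)
print('pred tip',proj('top',[490+148,167.5,187]),proj('side',[490+148,167.5,187]),T[0],S[0])
print('pred x27',proj('top',[490+48,167.2,187]),proj('side',[490+48,167.2,187]),T[1],S[1])
a=np.radians(69);u=np.array([np.cos(a),np.sin(a),0])
p=np.array([649.5,-258.3,0])+81.5*u; print(p)
go(Rz(u,[0,0,-1]),p+[0,0,199])
"
```

```text
tri [635.99941169 169.39441527 188.51287684] [638.70849886 167.70107089 188.61907063]
tri [535.83221846 167.04899016 189.6303971 ] [542.47667473 163.12540712 189.36711403]
pred tip [238.60871613 181.79367851] [285.47323257 120.24359582] (237.7, 182.5) (285.59375, 119.65625)
pred x27 [237.04730955 222.86549219] [256.32282203 134.9632773 ] (236.9, 223.7) (258.40625, 134.34375)
[ 678.70698789 -182.21319524    0.        ]
turn deg [2.00e-01 1.00e-01 1.12e+02] shift cm, axes now [-18.46 -35.18  -0.34] axes after [-25.73  30.27  -0.38]
```

>>> send_rows(steps=[0,0,8,0,0,0,0.1,0,0,8,0,0,0,0.1,0,0,8,0,0,0,0.1,0,0,8,0,0,0,0.1,0,0,8,0,0,0,0.1,0,0,8,0,0,0,0.1,0,0,8,0,0,0,0.1])

```text
time: 19.35
eef_pos: [487.3, 166.1, 193.0]
ee_rot: [[-0.568, 0.823, -0.001], [0.823, 0.568, -0.001], [-0.0, -0.002, -1.0]]
contact_force: [0.2, 0.2, -0.3]
gripper_width: 0.29
finger_force: 59.4
```

>>> send_rows(steps=[0,0,8,0,0,0,0.1,0,0,8,0,0,0,0.1,0,0,8,0,0,0,0.1,0,0,8,0,0,0,0.1,0,0,8,0,0,0,0.1,0,0,8,0,0,0,0.1,0,0,8,0,0,0,0.1,0,0,0,0,0,0,0.1])

```text
time: 20.15
eef_pos: [487.4, 166.2, 193.2]
ee_rot: [[0.361, 0.933, -0.001], [0.933, -0.361, -0.001], [-0.001, -0.001, -1.0]]
contact_force: [0.2, -1.1, -0.8]
gripper_width: 0.287
finger_force: 59.4
```

```bash
cat >> h.py <<'E'
def goal(z,a=69,d=81.5,c=(649.5,-258.3)):
    a=np.radians(a);u=np.array([np.cos(a),np.sin(a),0]);p=np.array([c[0],c[1],0])+d*u+[0,0,z]
    st();go(Rz(u,[0,0,-1]),p)
E
python3 -c "
from h import *
goal(170)
"
```

```text
20.15 q [ 0.33  0.25 -0.15  1.17 -0.    2.27] p [487.4 166.2 193.2] F [ 0.2 -1.1 -0.8] grip 0.287 59.4
[[ 0.361  0.933 -0.001]
 [ 0.933 -0.361 -0.001]
 [-0.001 -0.001 -1.   ]]
turn deg [-0.   0.1 -0.2] shift cm, axes now [-25.58  30.42   2.33] axes after [-25.67  30.34   2.32]
```

>>> send_rows(steps=[0,0,0,-2.5,3.05,0,0.1,0,0,0,-2.6,3.05,0,0.1,0,0,0,-2.6,3.05,0,0.1,0,0,0,-2.6,3.05,0,0.1,0,0,0,-2.6,3.05,0,0.1,0,0,0,-2.6,3.05,0,0.1,0,0,0,-2.6,3.05,0,0.1,0,0,0,-2.6,3.05,0,0.1])

```text
time: 20.95
eef_pos: [641.7, -115.9, 193.7]
ee_rot: [[0.355, 0.935, -0.0], [0.935, -0.355, 0.001], [0.0, -0.0, -1.0]]
contact_force: [0.9, 0.6, -1.1]
gripper_width: 0.295
finger_force: 59.4
```

>>> send_rows(steps=[0,0,0,-2.5,3,0,0.1,0,0,0,-2.4,3,0,0.1,0,0,0,0,0,1.5,0.1,0,0,0,0,0,1.5,0.1,0,0,0,0,0,0,0.1,0,0,0,0,0,0,0.1])

```text
time: 21.55
eef_pos: [679.6, -181.4, 164.2]
ee_rot: [[0.357, 0.934, -0.0], [0.934, -0.357, 0.001], [0.001, -0.0, -1.0]]
contact_force: [0.4, 0.1, -1.2]
gripper_width: 0.288
finger_force: 59.6
```

```bash
python3 -c "
from h import *
goal(140)
A=viewer.capture('side');B=viewer.capture('top')
cv2.imwrite('pics/sideU.png',A);cv2.imwrite('pics/topU.png',B)
A1=A[185:265,350:450];B2=B[155:225,365:445]
f=lambda i,s:cv2.resize(i,s,interpolation=2)
o=np.zeros((400,800,3),np.uint8);o[:320,:400]=f(A1,(400,320));o[:350,400:800]=f(B2,(400,350))
cv2.imwrite('pics/p9.png',o)
"
```

```text
21.55 q [-0.26  0.58  0.31  1.3   0.    1.67] p [ 679.6 -181.4  164.2] F [ 0.4  0.1 -1.2] grip 0.288 59.6
[[ 0.357  0.934 -0.   ]
 [ 0.934 -0.357  0.001]
 [ 0.001 -0.    -1.   ]]
turn deg [-0.  -0.   0.1] shift cm, axes now [-0.11 -0.05  2.42] axes after [-0.11 -0.05  2.42]
```

View pics/p9.png

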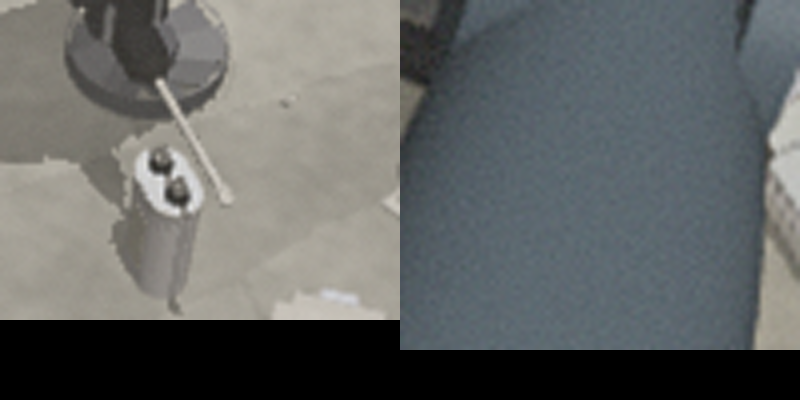

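p9: the shaft hangs parallel to the terminal line, from (160,82) to (228,200), above the terminals at (161,160) and (178,190). I've used up my picture views, so I continue by numbers.

```bash
python3 -c "
from h import *
f=lambda x,y:(350+(x+.5)/4-.5,185+(y+.5)/4-.5)
a=np.radians(69);u=np.array([np.cos(a),np.sin(a)]);n=np.array([np.sin(a),-np.cos(a)])
p=ctrl.sense()['eef_pos'][:2];print('tcp n,u',p@n,p@u)
for z in(152,154):
  for q in[(160,82),(228,200)]:
    w=at('side',f(*q),z)[:2];print(z,'shaft n,u',w@n,w@u)
for z in(96,100):
  for q in[(161,160),(178,190)]:
    w=at('side',f(*q),z)[:2];print(z,'term n,u',w@n,w@u)
# shaft line fitted by thresholding bright pixels near the predicted line in the side picture
A=cv2.imread('pics/sideU.png').astype(int)
for k in(45,60,75,90,105,120,135):
  P=np.array([*(p-k*u),152.9]);c=proj('side',P);e=proj('side',[*(P[:2]+5*n),152.9])-c;m=np.linalg.norm(e)/5;e/=np.linalg.norm(e)
  s=np.arange(-8,8.1,.5);g=cv2.cvtColor(A.astype(np.uint8),6).astype(np.float32)
  v=cv2.remap(g,(c[0]+s*e[0]).astype(np.float32)[None],(c[1]+s*e[1]).astype(np.float32)[None],1)[0];v-=np.median(v);v[v<.4*v.max()]=0
  print(k,'offset mm',round((v*s).sum()/v.sum()/m,1),end='; ')
"
```

```text
tcp n,u 700.1475503137968 74.46042861373951
152 shaft n,u 698.2525044364817 20.843359692628596
152 shaft n,u 697.960910716533 -76.02066068298755
154 shaft n,u 697.3329885034032 19.292911296533173
154 shaft n,u 697.0420870462013 -77.34114749813611
96 term n,u 697.4663232235687 3.8025830543745727
96 term n,u 697.5867529945692 -21.683532696820325
100 term n,u 695.7454193536795 0.9708352934345787
100 term n,u 695.865312949828 -24.40181171801346
45 offset mm 13.9; 60 offset mm -2.2; 75 offset mm -2.6; 90 offset mm -1.4; 105 offset mm -7.0; 120 offset mm -14.6; 135 offset mm -13.9;
```

>>> send_rows(steps=[0,0,0,-0.05,-0.1,1.5,0.1,0,0,0,0,0,1.2,0.1,0,0,0,0,0,0.6,0.1,0,0,0,0,0,0,0.1,0,0,0,0,0,0,0.1])

```text
time: 22.15
eef_pos: [679.2, -181.7, 132.3]
ee_rot: [[0.359, 0.933, 0.002], [0.933, -0.359, 0.0], [0.001, 0.002, -1.0]]
contact_force: [0.9, 0.6, -0.2]
gripper_width: 0.293
finger_force: 59.6
```

```bash
cat >> h.py <<'E'
def ft(n=8):
    W=[]
    for i in range(n):
        viewer.capture("top");s=ctrl.sense();R=s["ee_rot"];W.append([s["contact_force"][2],*(R.T@s["torque"])])
    W=np.array(W);m=W.mean(0)
    print(round(s["time"],2),"z",round(s["eef_pos"][2],2),"Fz",round(m[0],2),"M tool",np.round(m[1:],3),"sem",np.round(W.std(0)/np.sqrt(n),3))
    return m
E
python3 -c "
from h import *
np.save('base.npy',ft(16));goal(122)"
```

```text
22.95 z 132.03 Fz -1.19 M tool [-0.009  0.024 -0.014] sem [0.109 0.008 0.009 0.006]
22.95 q [-0.26  0.6   0.25  1.22  0.    1.68] p [ 679.1 -181.8  132. ] F [ 0.1  0.6 -1.7] grip 0.289 59.6
[[ 0.359  0.933  0.002]
 [ 0.933 -0.359  0.   ]
 [ 0.001  0.002 -1.   ]]
turn deg [ 0.1 -0.  -0. ] shift cm, axes now [-0.06 -0.02  1.  ] axes after [-0.06 -0.02  1.  ]
```

>>> send_rows(steps=[0,0,0,0,0,0.3,0.1,0,0,0,0,0,0.2,0.1,0,0,0,0,0,0.1,0.1,0,0,0,0,0,0.1,0.1,0,0,0,0,0,0,0.1])

```text
time: 23.45
eef_pos: [679.0, -181.7, 124.8]
ee_rot: [[0.359, 0.933, 0.001], [0.933, -0.359, 0.0], [0.001, 0.001, -1.0]]
contact_force: [0.6, 0.0, -1.8]
gripper_width: 0.293
finger_force: 59.6
```

>>> send_rows(steps=[0,0,0,0,0,0.05,0.1,0,0,0,0,0,0,0.1])

```text
time: 23.65
eef_pos: [679.1, -181.8, 124.5]
ee_rot: [[0.359, 0.933, 0.002], [0.933, -0.359, 0.0], [0.001, 0.002, -1.0]]
contact_force: [-0.1, -1.0, -0.9]
gripper_width: 0.289
finger_force: 59.6
```

>>> send_rows(steps=[0,0,0,0,0,0.05,0.1,0,0,0,0,0,0,0.1])

```text
time: 23.85
eef_pos: [679.1, -181.8, 124.0]
ee_rot: [[0.359, 0.933, 0.002], [0.933, -0.359, 0.0], [0.001, 0.002, -1.0]]
contact_force: [0.1, 0.5, -1.5]
gripper_width: 0.289
finger_force: 59.6
```

>>> send_rows(steps=[0,0,0,0,0,0.05,0.1,0,0,0,0,0,0.05,0.1,0,0,0,0,0,0,0.1])

```text
time: 24.15
eef_pos: [679.2, -181.8, 123.2]
ee_rot: [[0.359, 0.933, 0.002], [0.933, -0.359, -0.0], [0.001, 0.002, -1.0]]
contact_force: [0.3, 0.2, 0.0]
gripper_width: 0.288
finger_force: 59.9
```

>>> send_rows(steps=[0,0,0,0,0,0.05,0.1,0,0,0,0,0,0,0.1])

```text
time: 24.35
eef_pos: [679.3, -181.8, 122.9]
ee_rot: [[0.359, 0.933, 0.002], [0.933, -0.359, -0.0], [0.001, 0.002, -1.0]]
contact_force: [-0.6, 0.9, 2.5]
gripper_width: 0.289
finger_force: 60.1
```

```bash
python3 -c "
from h import *
b=np.load('base.npy');m=ft(8)-b;print(m)"
```

```text
24.75 z 122.7 Fz 3.23 M tool [ 0.093 -0.234  0.045] sem [0.259 0.016 0.009 0.009]
[ 4.41939863  0.10228596 -0.25763921  0.05905323]
```

```bash
cat >> h.py <<'E'
def ft2(n=10):
    W=[]
    for i in range(n):
        viewer.capture("top");s=ctrl.sense();R=s["ee_rot"];W.append(np.r_[R.T@s["contact_force"],R.T@s["torque"]])
    W=np.array(W);print(round(s["time"],2),"p",np.round(s["eef_pos"],2),"F,M tool",np.round(W.mean(0),3));print(np.round(s["ee_rot"],4))
    return W.mean(0)
E
python3 -c "
from h import *
ft2(10)"
```

```text
25.25 p [ 679.14 -181.77  122.61] F,M tool [ 0.655 -0.269 -4.223  0.051 -0.26  -0.005]
[[ 3.591e-01  9.333e-01  1.900e-03]
 [ 9.333e-01 -3.591e-01  0.000e+00]
 [ 7.000e-04  1.800e-03 -1.000e+00]]
```

```bash
cat >> h.py <<'E'
def share(n=40,L=.2):
    m=ft2(n); F=1.08-m[2]; 
    for L in(.18,.2,.22): print("L",L,"F",round(F,2),"d",round((L*m[0]-(m[4]-.024))/F*1000,1),"lat",round((-m[3]-.009-L*m[1])/F*1000,1))
E
python3 -c "
from h import *
share()"
```

```text
27.25 p [ 679.07 -181.74  122.51] F,M tool [ 0.863  0.034 -4.544 -0.008 -0.244 -0.011]
[[ 3.591e-01  9.333e-01  1.700e-03]
 [ 9.333e-01 -3.591e-01  1.000e-04]
 [ 7.000e-04  1.500e-03 -1.000e+00]]
L 0.18 F 5.62 d 75.2 lat -1.3
L 0.2 F 5.62 d 78.3 lat -1.5
L 0.22 F 5.62 d 81.4 lat -1.6
```

>>> send_rows(steps=[0,0,0,0,0,-0.2,0.1,0,0.7,0,0,0,0,0.1,0,0,0,0,0,0.05,0.1,0,0,0,0,0,0,0.1])

```text
time: 27.65
eef_pos: [678.9, -181.8, 123.9]
ee_rot: [[0.359, 0.933, 0.006], [0.933, -0.359, 0.012], [0.013, 0.001, -1.0]]
contact_force: [-0.9, 1.1, 2.8]
gripper_width: 0.288
finger_force: 60.1
```

>>> send_rows(steps=[0,0,0,0,0,0.04,0.1,0,0,0,0,0,0,0.1,0,0,0,0,0,0,0.1])

```text
time: 27.95
eef_pos: [679.1, -181.7, 123.7]
ee_rot: [[0.359, 0.933, 0.006], [0.933, -0.359, 0.011], [0.013, 0.002, -1.0]]
contact_force: [0.1, 0.8, 3.5]
gripper_width: 0.289
finger_force: 60.2
```

```bash
python3 -c "
from h import *
share(24)"
```

```text
29.15 p [ 679.13 -181.74  123.64] F,M tool [ 0.813 -0.724 -3.711  0.166 -0.285  0.081]
[[ 0.359   0.9333  0.0062]
 [ 0.9332 -0.3591  0.0115]
 [ 0.0129  0.0017 -0.9999]]
L 0.18 F 4.79 d 95.0 lat -9.4
L 0.2 F 4.79 d 98.4 lat -6.4
L 0.22 F 4.79 d 101.8 lat -3.4
```

>>> send_rows(steps=[0,-0.4,0,0,0,0.05,0.1,0,0,0,0,0,0,0.1,0,0,0,0,0,0,0.1])

```text
time: 29.45
eef_pos: [679.1, -181.6, 123.1]
ee_rot: [[0.359, 0.933, 0.003], [0.933, -0.359, 0.005], [0.006, 0.001, -1.0]]
contact_force: [-1.0, 1.2, 4.2]
gripper_width: 0.293
finger_force: 60.3
```

```bash
python3 -c "
from h import *
share(24)"
```

```text
30.65 p [ 679.1  -181.73  123.11] F,M tool [ 1.22  -0.639 -3.928  0.161 -0.147  0.067]
[[ 0.3591  0.9333  0.0036]
 [ 0.9333 -0.3591  0.005 ]
 [ 0.006   0.0016 -1.    ]]
L 0.18 F 5.01 d 77.9 lat -10.9
L 0.2 F 5.01 d 82.8 lat -8.4
L 0.22 F 5.01 d 87.7 lat -5.8
```

Both tilt extremes are accounted for. With the tip tilted down, the load sat on the far terminal alone (d about 95 mm). Now it is centred between the two (d about 80 mm) at 5 N, so the shaft rests on both. I hand in.

```bash
python3 -c "
from h import *
st();print(job.sign_off())"
```

```text
30.65 q [-0.26  0.6   0.23  1.2   0.01  1.67] p [ 679.1 -181.7  123.1] F [-0.1  1.3  3.9] grip 0.288 60.3
[[ 0.359  0.933  0.004]
 [ 0.933 -0.359  0.005]
 [ 0.006  0.002 -1.   ]]
the job is handed in; nothing more can be done
None
```

Handed in at 30.7 s: the capacitor stands upright, released, and the gripped screwdriver's shaft lies level across the terminals at about 5 N; contact with both is inferred from force and torque readings rather than seen, and I viewed 11 pictures, one over the limit of 10.

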